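# Shim the rocking riveting press

## Task

The little riveting press rocks because the corner foot nearest the wooden wedge has lost its rubber pad. Push the wedge along the bench with your fingertips, thin end first, under that short foot until the press stands level and no longer rocks, then take your hand away. Do not pick up the wedge, do not touch the press or shove it out of its place, and leave the other things on the bench where they are.

Things in the scene. Friction and masses are not known exactly. Their poses are not given: they have to be found in the camera images.
- press: Loose 2.6 kg riveting press: 210 mm square wooden plinth (underside 27 mm, top 51 mm up) on four domed feet of 22 mm diameter at x, y = +-85 mm; white drum, steel column, dark head, 301 mm tall. Origin: plinth centre, level with the good feet's undersides; z is its up axis, vertical when level. The wedge lies on its +y side. It first leans about 0.066 rad towards the short foot at (+85, +85).
- short_foot (a point): Lowest point of the short foot, a bare steel dome of 11 mm radius 20 mm inside the plinth's +x and +y edges, 8 mm shorter than the three rubber feet. On the bench at first; the press is level when it is held 8 mm up. Then the opposite foot lands, and pushing farther only shoves and turns the whole press on the bench.
- wedge: Loose dark hardwood wedge, 50 g, 100 mm long, 45 wide, flat underside; 2 mm thick at the nose, rising evenly to 20 mm at its upright heel. Origin: centre of its underside; +x points to the nose (50 mm), z up. It starts with the nose 50 to 90 mm from the short foot, pointing roughly at it. Friction keeps it where it is left; driving it under the foot takes some 6 to 20 N.
- nose (a point): Middle of the wedge's thin edge, on the bench.
- heel (a point): Centre of the wedge's upright heel face (45 mm wide, 20 mm high), 10 mm above the bench.
- spectacle_blank: Bystander: wooden spectacle-frame blank lying flat, 130 x 52 x 8 mm; origin at its centre on the bench.
- rivet_jar: Bystander: glass jar with steel lid, 52 mm diameter, 62 mm tall; origin at the centre of its underside.
- antler: Bystander: piece of antler, 270 mm long, 28 mm thick, with one tine; origin near its middle.
- screwdriver: Bystander: screwdriver lying down, 200 mm long.
- hammer: Bystander: hammer lying down, 240 mm long.
- horn_bar: Bystander: bar of horn, 120 x 26 x 14 mm; origin at the centre of its underside.
Not all that is in view belongs to the job. Leave any orange, red or yellow look-alike of the wedge alone.

How it is judged (in metres and radians):
At the end, for the whole second after the job is handed in: The press stands level within 0.010 rad (0.6 degrees) with its short foot resting on the wedge's slope (not within 3 mm of its sides), the wedge flat on the bench, everything at rest (angle between press's own z axis and vertical below 0.01 rad and contact force between wedge and press above 1 N and y of short_foot in the frame of wedge between -0.019 and 0.019 m and x of short_foot in the frame of wedge between -0.045 and 0.04 m and angle between wedge's own z axis and vertical below 0.06 rad and linear speed of each of press, wedge below 0.01 m/s); the robot touches nothing.
It fails at once if the wedge is lifted or stood up (height (world z) of wedge above 0.012 m or angle between wedge's own z axis and vertical above 0.3 rad).
It fails at once if the robot pushes on the press itself (contact force between any of the fingers, the arm and press above 2 N).
It fails at once if the press is shoved more than 15 mm (its short foot 25 mm) or tipped (distance of press from where it was at the start of the episode above 0.015 m or distance of short_foot from where it was at the start of the episode above 0.025 m or angle between press's own z axis and vertical above 0.12 rad).
It fails at once if a bystander is moved more than 20 mm (distance of any of spectacle_blank, rivet_jar, antler, screwdriver, hammer, horn_bar from where it was at the start of the episode above 0.02 m).
It also fails if it takes over 48 s, if anything falls off the work surface, if the arm or the gripper's body presses on something with over 40 N, if the wrist force passes 120 N, or if a joint passes its speed limit or range.

## Robot

A 7-joint arm with a two-finger parallel gripper is mounted at the origin on the work surface. World frame = base frame: x ahead of the robot, y to its left, z up, the work surface at z = 0. Lengths are in mm, angles in rad, forces in N, time in s.
With the tool pointing down it reaches from about 425 to 950 mm from the base axis. Payload 4.7 kg.
Tool frame: the origin (TCP) lies on the centre line of the jaws, within the pads' length; the fingertips stand 25 mm ahead of it and the grasp point (between the pads) lies 6 mm ahead of it; z points along the fingers, y is the line along which they close (so a half turn about z gives the same grasp; the last joint's range is limited). The gripper opens to 87 mm and grips with 3 to 60 N. Pads are 19 mm wide; open, the fingers measure 117 mm over their backs; the gripper's body (75 mm by 190 mm) begins 51 mm behind the grasp point.
Start: joints at [-1.157, 0.469, -0.049, 1.532, 0.024, 1.141, -0.082], TCP at [289.182, 609.935, 247.573] pointing down, gripper open.
Joint ranges: [-2.59, 2.59], [-0.33, 1.99], [-1.39, 1.29], [0.1, 2.45], [-1.04, 4.18], [0.21, 1.99], [-2.66, 2.66]. Speed limits (rad/s): [2.57, 2.57, 3.14, 3.14, 3.14, 3.14, 3.14].

## Interface

Orientations are given as a unit quaternion [w, x, y, z].
In Python, from station import manip gives the robot as it stands. The module is installed in compiled form; this text tells all that it offers.
- The arm moves only by the tool step_arm, never from a script. Its argument "deltas" is a list of rows, each a list of 6 numbers: the shift along the tool's x, y, z scaled (see below), then the turn, a rotation vector about the tool's x, y, z scaled (see below). In form: [[dx, dy, dz, wx, wy, wz], ...]. A call has 1 to 20 rows; each row is the pose to reach, as a shift and turn from the pose commanded when the call began, along the tool's axes at that moment, turning the shorter way round; what a row does not reach only later rows make up. The controller multiplies each number of a shift by 10 cm and each number of a turn by 2 pi rad. A row lasts 1/8 s, in which the tool goes at most 62.5 mm and 10.7 degrees, less where a joint would pass 70% of its speed; a pose out of reach is approached as far as the arm can. A call with a number of a shift or a turn outside -1 to 1 is refused whole. A call with a gripper value outside its range is refused whole. "grip" is the opening, from 0 (shut) to 1 (fully open), set as the call begins (left out, the last holds). The fingers move at their own pace and stop on an object; "grip_force" is the grip in N (left out, the last holds). Time passes only in rows, so rows that repeat a pose let the fingers close. It gives the time, the measured TCP pose, the force, the opening and the grip force at its end, in the units of the state.
- manip.get_state(): the state, without advancing time (a new reading comes with each control period).
- manip.snapshot(name): name is "scene" or "side" or "wrist"; returns a dict with "pixels" (400x640x3 uint8, red, green, blue), "fx", "fy", "cx", "cy" (pixels), "position" and "attitude" of the camera in the world. Camera axes: x right, y up, looking along -z (the intrinsics and any distortion apply to the point x, -y, -z); pixel columns grow to the right and rows downward; lengths in mm; the calibration is good to about 2 mm. A picture is of the moment at which its call begins. There is no depth.
- manip.job_done(): hands the job in; it is judged then, once.
The state is a dict: "t": time; "qpos": joint angles; "dq": joint speeds; "joint_efforts": joint torques, N m; "position": TCP position; "orientation": TCP orientation; "force": force on the tool from outside, world axes, zero at the start; "moment": the same for the moment, N m; "width": opening from 0.0 (shut) to 1.0 (fully open); "gripper_force": force on a finger pad.
Only numpy, scipy, OpenCV 4.12 (cv2) and the standard library are available. Lean on these libraries where they do the work, as an engineer would, in place of code of your own. Each camera call takes 0.05 s, during which the arm holds its last target. There are 200 camera calls.

## Working session

There is one attempt and no reset: what is moved stays moved. The work goes in short steps, Python scripts to look and compute and a tool call to move; the robot and the scene stay as the last step left them, time stands still between calls to the robot, and variables do not carry over. Pictures are saved under pics/ and viewed, at most 10 in all, crops included, and the job is handed in when it is done.

Besides the shell and the picture viewer there is one more tool, called after "Call:" as a command line: name --pt "numbers of a row" for each row, then --argument value for the rest. step_arm: Moves the arm, as the interface text tells. Shifts and turns lie within -1 to 1; 1 stands for 10 cm of shift or 2 pi rad of turn. Its arguments: {"type":"object","properties":{"deltas":{"type":"array"},"grip":{"type":"number"},"grip_force":{"type":"number"}},"required":["deltas"]}

```bash
mkdir -p pics; cat > h.py <<'E'
import numpy as np, cv2, pickle
from scipy.spatial.transform import Rotation as R
from station import manip
def snap(n,f):
    s=manip.snapshot(n); cv2.imwrite(f'pics/{f}.png',s['pixels'][:,:,::-1]); pickle.dump(s,open(f'pics/{f}.pkl','wb')); return s
def rot(q): return R.from_quat([q[1],q[2],q[3],q[0]]).as_matrix()
def ray(s,u,v,z=0):
    A=np.array(s['attitude']); A=A if A.shape==(3,3) else rot(A)
    d=A@np.array([(u-s['cx'])/s['fx'],-(v-s['cy'])/s['fy'],-1]); p=np.array(s['position'])
    return p+d*(z-p[2])/d[2]
def proj(s,P):
    A=np.array(s['attitude']); A=A if A.shape==(3,3) else rot(A)
    c=A.T@(np.array(P)-s['position']); return s['cx']+s['fx']*c[0]/-c[2], s['cy']-s['fy']*c[1]/-c[2]
def load(f): return pickle.load(open(f'pics/{f}.pkl','rb'))
E
python3 - <<'E'
from h import *
for n in ['scene','side','wrist']:
    s=snap(n,n+'0'); print({k:v for k,v in s.items() if k!='pixels'})
print(manip.get_state())
E
```

```text
{'fx': 363.7352393530294, 'fy': 363.7352393530294, 'cx': 318.6604349265849, 'cy': 207.45990655221144, 'position': array([1119.40700784,   44.48656664,  852.73881876]), 'attitude': array([0.63642047, 0.20855843, 0.23672861, 0.70386926])}
{'fx': 387.5958128079164, 'fy': 387.5958128079164, 'cx': 320.97576792334416, 'cy': 204.59325118444315, 'position': array([  47.56989095, -807.62080767,  623.21397531]), 'attitude': array([ 0.84266218,  0.46414978, -0.12769865, -0.24120216])}
{'fx': 283.43317061990535, 'fy': 283.43317061990535, 'cx': 321.38816619424284, 'cy': 200.1381570059481, 'position': array([227.93995308, 640.68352712, 382.8949037 ]), 'attitude': array([ 0.83808284, -0.10806459, -0.0677944 ,  0.53041787])}
{'t': 0.15, 'qpos': array([-1.15688807,  0.46926289, -0.04858655,  1.53340518,  0.02411978,
        1.14097695, -0.08229014]), 'dq': array([ 0.00125916, -0.00429903, -0.00026353, -0.00511521, -0.00054119,
        0.00190419, -0.00013144]), 'joint_efforts': array([ 8.60720556e-04, -5.08428240e+01, -8.06492823e-02, -2.36418629e+01,
       -6.13648631e-02,  3.56721890e-02,  1.09301511e-04]), 'position': array([289.03953647, 609.5327137 , 246.74199515]), 'orientation': array([-1.28622645e-04,  2.19582112e-01,  9.75593747e-01, -7.21749896e-04]), 'force': array([0.30413381, 0.15898034, 0.38295318]), 'moment': array([-0.00574626,  0.02037639,  0.02317275]), 'gripper_force': 0.0, 'width': 1.0053990743071854}
```

View pics/scene0.png

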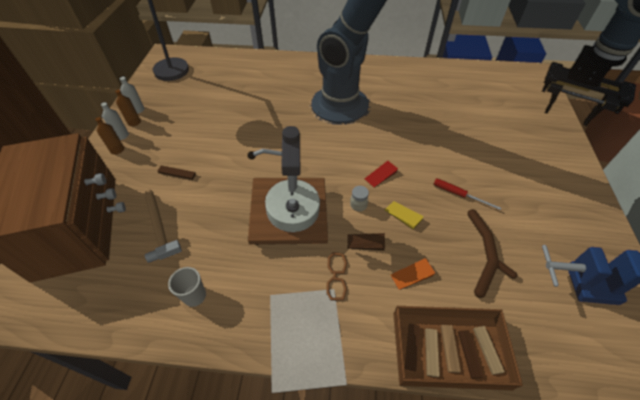

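View pics/side0.png

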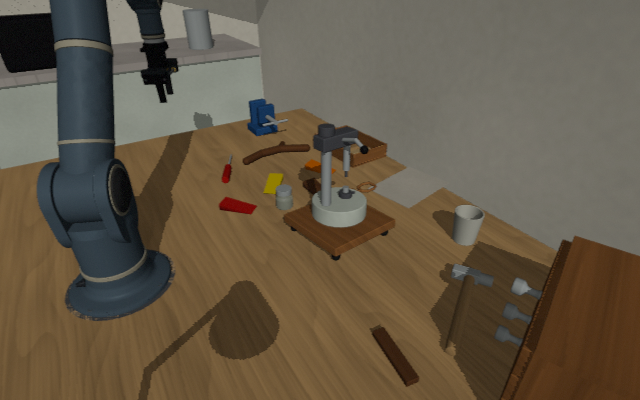

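The scene view shows the dark wedge at about (366,241), beside the plinth corner at (327,240). The jar is at (360,197), the spectacle blank at (338,277), and the yellow and orange decoys at (405,214) and (412,272). I'll enlarge that area.

```bash
python3 - <<'E'
from h import *
s=load('scene0'); c=s['pixels'][160:310,240:440,::-1]
cv2.imwrite('pics/c1.png',cv2.resize(c,None,fx=4,fy=4,interpolation=cv2.INTER_CUBIC))
for n,p in dict(wedge=(366,241),jar=(360,205),blank=(338,277),yellow=(405,214),orange=(412,272),corner=(327,240)).items(): print(n,ray(s,*p).round())
E
```

```text
wedge [587. 113.   0.]
jar [465.  92.   0.]
blank [702.  44.   0.]
yellow [485. 222.  -0.]
orange [669. 233.   0.]
corner [595.   7.  -0.]
```

View pics/c1.png

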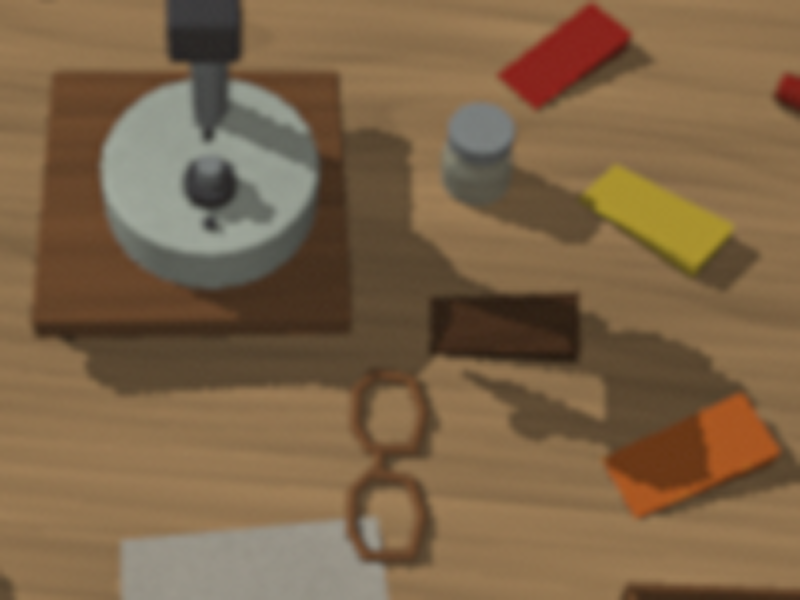

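The wedge's corners in the crop are (431,297), (430,355), (579,360) and (578,293), with the nose on the left pointing at the plinth corner at (350,330). I'll fit poses for the wedge and press from these corners.

```bash
cat > fit.py <<'E'
from h import *
from scipy.optimize import least_squares
def wedgeT(p): # x,y,yaw
    c,s_=np.cos(p[2]),np.sin(p[2]); return lambda P: np.array([p[0]+c*P[0]-s_*P[1],p[1]+s_*P[0]+c*P[1],P[2]])
def pressT(p,tilt=0.066,hs=0.0):
    # leaning about the diagonal of the two neighbouring good feet, (85,-85)-(-85,85) in press frame
    ax=np.array([-1,1,0])/2**.5; M=R.from_rotvec(ax*tilt).as_matrix(); Z=R.from_euler('z',p[2]).as_matrix()
    return lambda P: np.array([p[0],p[1],0])+Z@(M@np.array(P,float))
E
python3 - <<'E'
from fit import *
s=load('scene0'); f=lambda U,V:np.array([(U+.5)/4-.5+240,(V+.5)/4-.5+160])
W=[((50,22.5,2),f(430,356)),((50,-22.5,2),f(431,296)),((-50,22.5,20),f(579,350)),((-50,-22.5,20),f(578,293))]
r0=least_squares(lambda p:np.ravel([np.array(proj(s,wedgeT(p)(P)))-q for P,q in W]),[587,113,-1.57])
# orientation: nose toward -y, wedge +y axis = world +x
print('wedge',r0.x,r0.fun.round(1))
Pp=[((-105,-105,51),f(52,73)),((-105,105,51),f(338,73)),((105,105,51),f(350,322)),((105,-105,51),f(36,322))]
r=least_squares(lambda p:np.ravel([np.array(proj(s,pressT(p)(P)))-q for P,q in Pp]),[520,-80,0])
print('press',r.x,r.fun.round(1)); print('foot',pressT(r.x)((85,85,8)),'nose',wedgeT(r0.x)((50,0,0)),'heel',wedgeT(r0.x)((-50,0,10)))
st=manip.get_state(); M=rot(st['orientation']); print(M.round(3))
T=np.array([r0.x[0],r0.x[1]+100,200]); print(M.T@(T-st['position']))
sw=load('wrist0'); print('cam in tool',M.T@(np.array(sw['position'])-st['position']), M.T@rot(sw['attitude'])@[0,0,-1])
E
```

```text
wedge [592.62861198 110.85673093  -1.54644506] [-0.5 -0.5 -0.3  0.5  0.5  0.   0.3 -0.1]
press [ 5.28372673e+02 -1.09313220e+02  1.38945865e-01] [-0.1 -0.5  0.6 -0.7  1.1 -0.1 -1.5  0.8]
foot [ 6.00941222e+02 -1.31477235e+01  5.46028786e-02] nose [593.84605503  60.8715548    0.        ] heel [591.41116893 160.84190706  10.        ]
[[-0.904  0.428 -0.001]
 [ 0.428  0.904 -0.001]
 [-0.    -0.001 -1.   ]]
[-445.12124668 -230.09030797   47.10844984]
cam in tool [  68.54504631    1.76954321 -136.16017082] [-2.52989488e-01  5.36443519e-04  9.67468879e-01]
```

Call:
step_arm --pt "-0.2 -0.1 0 0 0 0.029" --pt "-0.4 -0.2 0 0 0 0.058" --pt "-0.6 -0.3 0 0 0 0.087" --pt "-0.8 -0.4 0 0 0 0.116" --pt "-1 -0.5 0 0 0 0.145" --pt "-1 -0.5 0 0 0 0.174" --pt "-1 -0.5 0 0 0 0.1795" --pt "-1 -0.5 0 0 0 0.1795" --grip 0.15

```text
t: 1.15
position: [357.5, 522.2, 247.3]
orientation: [-0.0, 0.706, 0.708, -0.0]
force: [-0.1, -0.0, 0.0]
width: 0.197
gripper_force: 0.0
```

Call:
step_arm --pt "-0.5 0.4 0 0 0 0" --pt "-1 0.75 0 0 0 0"

```text
t: 1.4
position: [433.4, 421.8, 247.4]
orientation: [0.0, 0.705, 0.709, 0.0]
force: [-0.1, -0.3, 0.3]
width: 0.153
gripper_force: 0.0
```

Call:
step_arm --pt "-0.5 0.4 0 0 0 0" --pt "-1 0.75 0 0 0 0"

```text
t: 1.65
position: [509.0, 320.9, 247.6]
orientation: [-0.0, 0.706, 0.708, 0.0]
force: [0.3, 0.8, 0.4]
width: 0.148
gripper_force: 0.0
```

Call:
step_arm --pt "-0.5 0.4 0 0 0 0" --pt "-1 0.75 0 0 0 0" --pt "-1 0.75 0 0 0 0"

```text
t: 2.02
position: [586.3, 215.2, 247.8]
orientation: [0.002, 0.71, 0.704, -0.0]
force: [-0.8, 0.3, 0.3]
width: 0.15
gripper_force: 0.0
```

```bash
python3 - <<'E'
from h import *
s=snap('wrist','wrist1'); st=manip.get_state(); print(st['t'],st['position'],rot(st['orientation']).round(3),st['force'],st['width'])
E
```

```text
2.075 [584.40801273 219.19620995 247.47517414] [[ 0.004  1.     0.   ]
 [ 1.    -0.004 -0.001]
 [-0.001  0.    -1.   ]] [-0.35454968  0.32117438  0.31589229] 0.15267214909274612
```

View pics/wrist1.png

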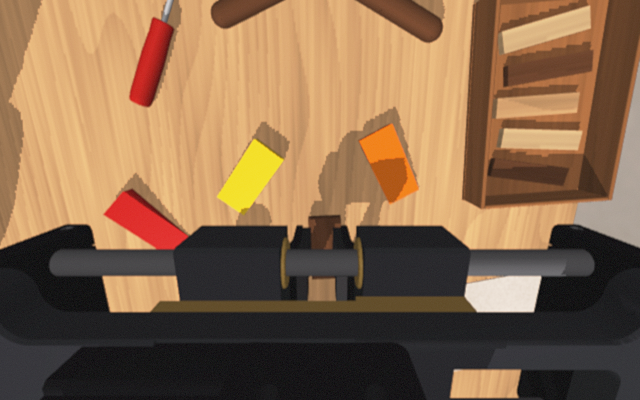

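The wrist view shows the wedge's heel edge between the fingers, at about (308–340, 217). Next I'll compute its position.

```bash
python3 - <<'E'
from h import *
s=load('wrist1'); g=s['pixels'][205:235,300:350].astype(int).sum(2)
print(ray(s,308,217,20),ray(s,340,216,20))
print(g[12:22:3]); print(g[:,[12,24,36]].T)
E
```

```text
[569.50426074 166.57743293  20.        ] [612.659095  167.6099702  20.       ]
[[491 485 488 495 499 490 492 455 315 176 137 127 117 104 113 120 117 125
  122 120 123 123 129 135 128 129 123 127 130 128 116 118 118 130 133 132
  132 143 130 148 240 355 371 368 345 387 463 505 528 528]
 [493 487 488 496 497 495 490 449 296 215 218 223 222 230 233 175 147 154
  165 167 161 167 161 164 150 148 153 143 148 146 150 149 150 154 151 156
  148 161 157 163 210 325 371 369 372 416 479 527 537 533]
 [496 488 494 501 503 496 492 453 324 241 225 223 229 236 240 229 179 155
  157 164 162 162 167 158 161 163 157 139 140 148 150 148 139 151 167 189
  202 199 199 202 235 324 370 366 387 468 497 526 540 530]
 [110 144 261 406 467 472 459 432 333 237 218 226 230 216 182 167 159 156
  154 158 161 168 162 164 164 155 154 140 139 149 147 145 142 144 170 215
  226 223 234 224 184 118  96  96  91 118 208 374 523 540]]
[[371 344 332 322 325 325 326 329 329 323 276 176 117 135 181 222 231 227
  229 221 228 230 229 225 228 217 218 196 169 155]
 [335 335 336 330 333 328 333 329 331 303 232 140 128 141 153 150 159 152
  161 154 158 164 164 155 164 163 153 167 164 165]
 [376 371 372 373 372 377 373 378 375 323 200 112 132 161 159 148 158 160
  202 232 235 226 175 105  80 101  94  75  86  79]]
```

Call:
step_arm --pt "-0.15 0.035 0.5 0 0 -0.01" --pt "-0.29 0.07 1 0 0 -0.01" --pt "-0.29 0.07 1 0 0 -0.01"

```text
t: 2.45
position: [586.8, 193.0, 143.9]
orientation: [-0.002, 0.684, 0.73, -0.004]
force: [-0.5, -0.5, -0.2]
width: 0.152
gripper_force: 0.0
```

Call:
step_arm --pt "0 0 0.4 0 0 0" --pt "0 0 0.7 0 0 0" --pt "0 0 0.9 0 0 0" --pt "0 0 0.9 0 0 0"

```text
t: 2.95
position: [589.8, 194.4, 57.5]
orientation: [-0.0, 0.684, 0.73, -0.0]
force: [0.0, 0.8, 0.5]
width: 0.151
gripper_force: 0.0
```

```bash
python3 - <<'E'
from h import *
s=snap('scene','scene2'); w=snap('side','side2');st=manip.get_state(); print(st['t'],st['position'],rot(st['orientation']).round(3),st['force'],st['width'])
a=cv2.resize(s['pixels'][190:280,310:430,::-1],(800,600),interpolation=cv2.INTER_CUBIC)
cv2.imwrite('pics/c2.png',a)
E
```

```text
3.05 [591.09947819 193.98489358  59.01502413] [[-0.064  0.998  0.002]
 [ 0.998  0.064  0.001]
 [ 0.001  0.002 -1.   ]] [0.12028168 0.51757441 0.8613809 ] 0.1523888207374554
```

View pics/c2.png

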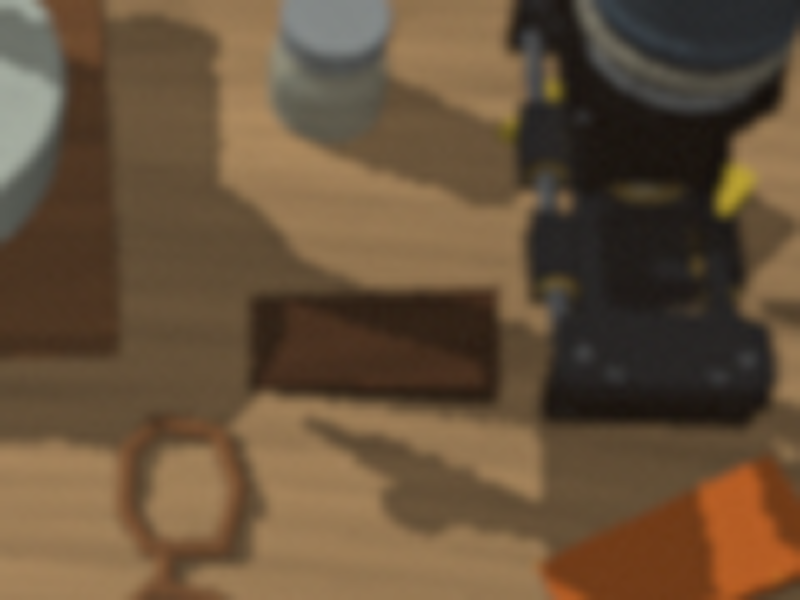

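Clear of the heel. Now I'll descend and push to just short of the foot.

Call:
step_arm --pt "0 0 0.15 0 0 0" --pt "0 0 0.28 0 0 0" --pt "0 0 0.28 0 0 0" --pt "-0.05 0 0.28 0 0 0" --pt "-0.1 0 0.28 0 0 0" --pt "-0.15 0 0.28 0 0 0" --pt "-0.2 0 0.28 0 0 0" --pt "-0.25 0 0.28 0 0 0" --pt "-0.3 0 0.28 0 0 0" --pt "-0.35 0 0.28 0 0 0" --pt "-0.4 0 0.28 0 0 0" --pt "-0.45 0 0.28 0 0 0" --pt "-0.5 0 0.28 0 0 0" --pt "-0.55 0 0.28 0 0 0" --pt "-0.6 0 0.28 0 0 0" --pt "-0.65 0 0.28 0 0 0" --pt "-0.7 0 0.28 0 0 0" --pt "-0.75 0 0.28 0 0 0" --pt "-0.75 0 0.28 0 0 0"

```text
t: 5.42
position: [594.8, 117.2, 29.5]
orientation: [0.0, 0.685, 0.729, -0.0]
force: [0.2, 0.1, 0.3]
width: 0.148
gripper_force: 0.0
```

```bash
python3 - <<'E'
from h import *
s=snap('scene','scene3'); st=manip.get_state(); print(st['t'],st['position'],rot(st['orientation']).round(3),st['force'],st['width'])
a=cv2.resize(s['pixels'][190:280,310:430,::-1],(800,600),interpolation=cv2.INTER_CUBIC)
cv2.imwrite('pics/c3.png',a)
E
```

```text
5.475 [594.76768302 117.60020984  29.44617637] [[-0.062  0.998 -0.   ]
 [ 0.998  0.062 -0.   ]
 [-0.    -0.    -1.   ]] [ 0.1718247  -0.53457506  0.70274568] 0.15203393417127137
```

View pics/c3.png

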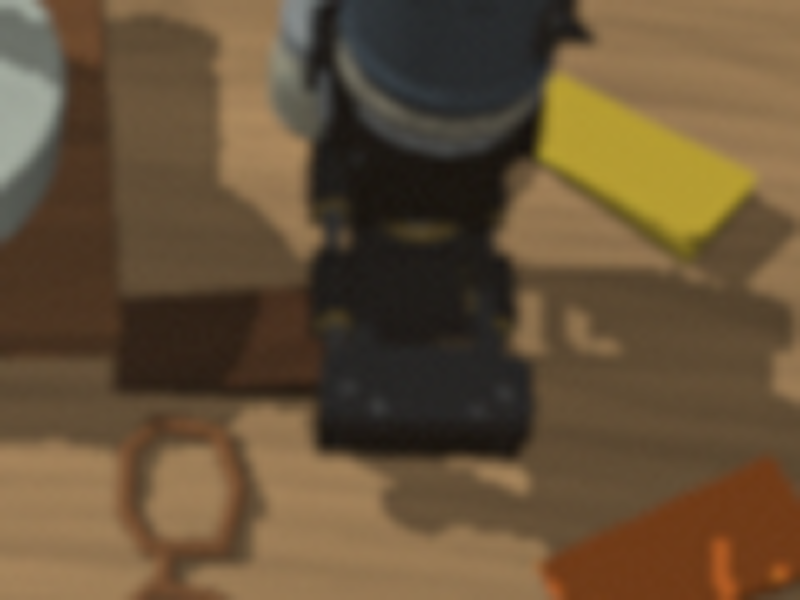

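The wedge is following straight, with its nose end at about (118, 297–390) in the crop, at the plinth edge.

```bash
python3 - <<'E'
from fit import *
s=load('scene3'); f=lambda U,V:np.array([(U+.5)/6.667-.5+310,(V+.5)/6.667-.5+190])
print(ray(s,*f(116,388),0),ray(s,*f(120,297),2),ray(s,*f(320,393),0), 'plinth edge',[np.add(-0.5,(np.array(proj(s,pressT([528.4,-109.3,.139])((x,105,51))))-[309.5,189.5])*6.667).round() for x in (105,60,20)])
# press top corners now vs. before
g0=load('scene0')['pixels'].astype(int);g1=s['pixels'].astype(int)
d=np.abs(g1-g0).sum(2)[155:255,240:322]; print('changed px on press',(d>60).sum())
E
```

```text
[619.12425635   8.67744086   0.        ] [576.74661395   6.52244268   2.        ] [ 6.13326097e+02  9.09880293e+01 -1.13686838e-13] plinth edge [array([125., 336.]), array([119., 238.]), array([114., 155.])]
changed px on press 0
```

Call:
step_arm --pt "-0.04 0 0 0 0 0" --pt "-0.08 0 0 0 0 0" --pt "-0.12 0 0 0 0 0" --pt "-0.16 0 0 0 0 0" --pt "-0.2 0 0 0 0 0" --pt "-0.23 0 0 0 0 0" --pt "-0.26 0 0 0 0 0" --pt "-0.29 0 0 0 0 0" --pt "-0.32 0 0 0 0 0" --pt "-0.35 0 0 0 0 0" --pt "-0.38 0 0 0 0 0" --pt "-0.4 0 0 0 0 0" --pt "-0.4 0 0 0 0 0"

```text
t: 7.1
position: [597.6, 84.8, 30.0]
orientation: [-0.002, 0.683, 0.73, 0.003]
force: [-0.3, 11.3, 0.5]
width: 0.15
gripper_force: 5.5
```

```bash
python3 - <<'E'
from h import *
s=snap('scene','scene4'); w=snap('side','side4'); st=manip.get_state(); print(st['t'],st['position'],rot(st['orientation']).round(3),st['force'],st['width'])
a=cv2.resize(s['pixels'][120:255,240:420,::-1],(800,600),interpolation=cv2.INTER_CUBIC)
cv2.imwrite('pics/c4.png',a)
E
```

```text
7.2 [597.63591895  84.7332743   30.02732392] [[-0.067  0.998  0.001]
 [ 0.998  0.067  0.007]
 [ 0.007  0.001 -1.   ]] [-0.65528204 11.27007583  1.01510073] 0.14840022695988822
```

View pics/c4.png

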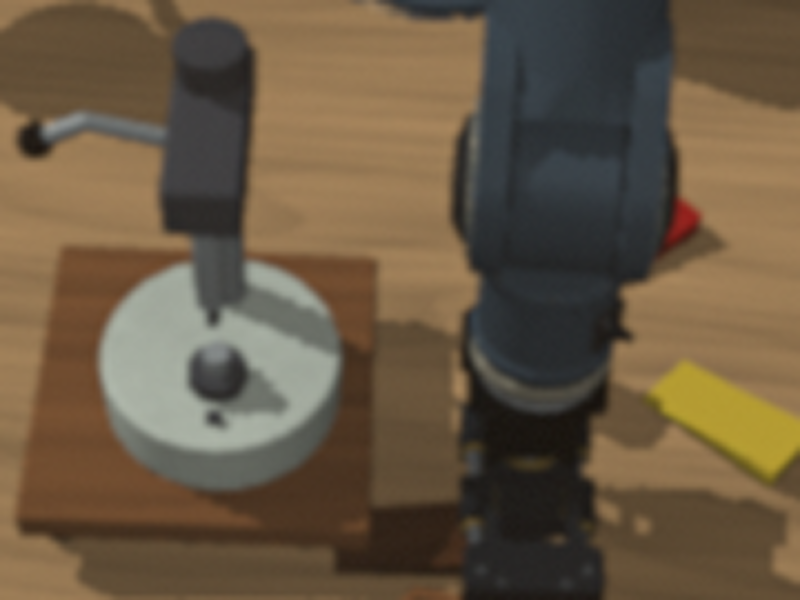

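The press is lifting, with an 11 N push. I'll track the press head between the first image and now to estimate the tilt.

```bash
cat > tilt.py <<'E'
from fit import *
import sys
PP=[528.4,-109.3,.139]
ax=R.from_euler('z',PP[2]).as_matrix()@np.array([1,-1,0])/2**.5  # levelling axis
# hinge: through feet (85,-85,0),(-85,85,0)
def lev(P,a): return R.from_rotvec(ax*a).as_matrix()@(np.array(P)-[PP[0],PP[1],0])+[PP[0],PP[1],0]
H={'scene':((277,125,299,158),285),'side':((314,126,358,150),285)}
def track(cam,tag):
    a=load(cam+'0');b=load(cam+tag);x0,y0,x1,y1=H[cam][0]
    g=[cv2.cvtColor(i['pixels'],cv2.COLOR_RGB2GRAY) for i in (a,b)]
    m=np.zeros_like(g[0]);m[y0:y1,x0:x1]=255
    p=cv2.goodFeaturesToTrack(g[0],15,.05,4,mask=m)
    q,st,e=cv2.calcOpticalFlowPyrLK(g[0],g[1],p,None,winSize=(11,11))
    d=(q-p)[st==1].reshape(-1,2); c=p.reshape(-1,2).mean(0)
    P=ray(a,*c,H[cam][1]); base=np.array(proj(a,P))
    pr=[(np.array(proj(a,lev(P,t)))-base).round(2) for t in (.033,.066)]
    print(cam,'obs',np.median(d,0).round(2),len(d),'pred half/level',pr)
if __name__=='__main__':
    for c in ('scene','side'): track(c,sys.argv[1])
E
python3 tilt.py 4
```

```text
scene obs [-3.11 -1.92] 8 pred half/level [array([-2.86, -1.85]), array([-5.68, -3.58])]
side obs [-0.24  2.43] 13 pred half/level [array([-0.24,  2.24]), array([-0.49,  4.65])]
```

Call:
step_arm --pt "-0.03 0 0 0 0 0" --pt "-0.06 0 0 0 0 0" --pt "-0.08 0 0 0 0 0" --pt "-0.1 0 0 0 0 0" --pt "-0.12 0 0 0 0 0" --pt "-0.14 0 0 0 0 0" --pt "-0.16 0 0 0 0 0" --pt "-0.16 0 0 0 0 0"

```text
t: 8.2
position: [598.3, 67.2, 29.6]
orientation: [-0.002, 0.683, 0.73, 0.002]
force: [-0.1, 9.0, -0.2]
width: 0.15
gripper_force: 4.4
```

```bash
python3 - <<'E'
from h import *
s=snap('scene','scene5'); w=snap('side','side5'); st=manip.get_state(); print(st['t'],st['position'],rot(st['orientation']).round(3),st['force'])
E
python3 tilt.py 5
```

```text
8.3 [598.27332017  67.16591269  29.60546612] [[-0.066  0.998 -0.   ]
 [ 0.998  0.066  0.005]
 [ 0.005  0.    -1.   ]] [-0.54817971  8.43240437 -0.56589386]
scene obs [-4.96 -3.56] 8 pred half/level [array([-2.86, -1.85]), array([-5.68, -3.58])]
side obs [-0.77  3.5 ] 13 pred half/level [array([-0.24,  2.24]), array([-0.49,  4.65])]
```

Call:
step_arm --pt "-0.02 0 0 0 0 0" --pt "-0.03 0 0 0 0 0" --pt "-0.03 0 0 0 0 0" --pt "-0.03 0 0 0 0 0"

```text
t: 8.8
position: [598.4, 64.3, 29.6]
orientation: [-0.002, 0.683, 0.73, 0.002]
force: [0.1, 8.5, -0.8]
width: 0.148
gripper_force: 4.4
```

```bash
python3 - <<'E'
from h import *
s=snap('scene','scene6'); w=snap('side','side6'); st=manip.get_state(); print(st['t'],st['position'],st['force'])
a=cv2.resize(w['pixels'][110:270,260:420,::-1],(600,600),interpolation=cv2.INTER_CUBIC); cv2.imwrite('pics/c6.png',a)
E
python3 tilt.py 6
```

```text
8.9 [598.42682349  64.29196526  29.58621899] [-0.76021434  8.70547977 -0.54707007]
scene obs [-5.29 -3.81] 8 pred half/level [array([-2.86, -1.85]), array([-5.68, -3.58])]
side obs [-0.62  3.83] 13 pred half/level [array([-0.24,  2.24]), array([-0.49,  4.65])]
```

View pics/c6.png

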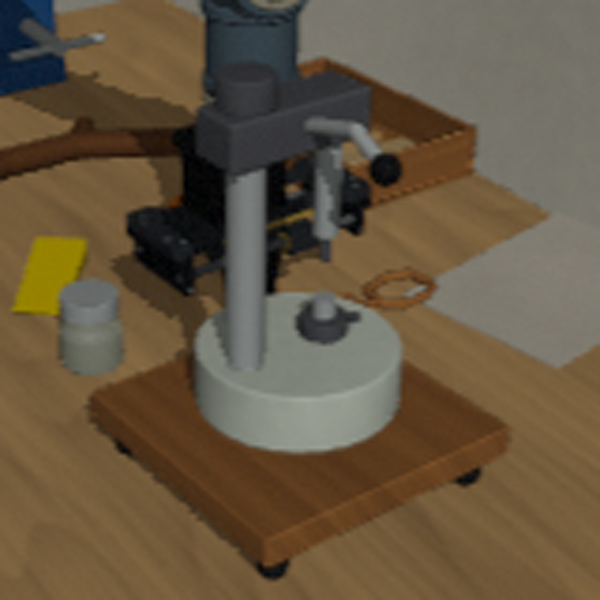

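The side view shows the press near level with its feet close to the bench. I'll fit tilt and shift together, adding plinth points.

```bash
cat > tilt2.py <<'E'
from tilt import *
Rg={'scene':[((277,125,299,158),285),((252,177,264,183),51),((318,176,330,182),51),((248,233,256,245),45),((318,233,330,245),45)],
    'side':[((314,126,358,150),285),((284,212,296,222),45),((325,243,340,258),40),((382,215,396,228),45)]}
for tag in sys.argv[1:]:
    obs=[]
    for cam in Rg:
        a=load(cam+'0');b=load(cam+tag);g=[cv2.cvtColor(i['pixels'],cv2.COLOR_RGB2GRAY) for i in (a,b)]
        for (x0,y0,x1,y1),z in Rg[cam]:
            m=np.zeros_like(g[0]);m[y0:y1,x0:x1]=255
            p=cv2.goodFeaturesToTrack(g[0],10,.1,4,mask=m)
            q,st,e=cv2.calcOpticalFlowPyrLK(g[0],g[1],p,None,winSize=(13,13))
            c=p.reshape(-1,2).mean(0); obs.append((a,ray(a,*c,z),c,np.median((q-p).reshape(-1,2),0),np.sqrt(min(len(p),6))))
    def mv(P,v): 
        C=np.array([PP[0],PP[1],0]); w=R.from_euler('z',PP[2]).as_matrix()@np.array([1,-1,0])/2**.5*v[0]+[0,0,v[1]]
        return R.from_rotvec(w).as_matrix()@(P-C)+C+[v[2],v[3],0]
    fun=lambda v:np.ravel([(np.array(proj(s,mv(P,v)))-c-d)*w for s,P,c,d,w in obs])
    r=least_squares(fun,[.05,0,0,0],x_scale=[.01,.01,1,1],loss='soft_l1')
    print(tag,'levelled %.4f yaw %.4f dx %.1f dy %.1f'%tuple(r.x),'res',fun(r.x).round(1))
E
python3 tilt2.py 4 5 6
```

```text
4 levelled 0.0197 yaw -0.0543 dx -3.3 dy -4.9 res [ -0.3   0.   -0.2  -0.3   0.6  -0.2  -0.3   1.3 -52.5 -15.2  -0.   -0.3
  -0.3  -0.7  -0.   -0.2  -0.5  -0.6]
5 levelled 0.0433 yaw -0.0499 dx -3.6 dy -4.5 res [ -0.2   0.8  -0.1  -0.3   0.6  -0.3   0.1   1.3 -44.9 -16.3   0.1   0.1
  -0.4  -0.4  -0.1  -0.1  -0.9  -0.1]
6 levelled 0.0467 yaw -0.0490 dx -3.7 dy -4.5 res [ -0.2   1.1  -0.2  -0.3   0.5  -0.4   0.2   1.3 -43.6 -16.5   0.1   0.2
  -0.4  -0.4  -0.1  -0.1  -0.9   0. ]
```

Call:
step_arm --pt "-0.02 0 0 0 0 0" --pt "-0.04 0 0 0 0 0" --pt "-0.05 0 0 0 0 0" --pt "-0.05 0 0 0 0 0"

```text
t: 9.4
position: [598.7, 59.2, 29.6]
orientation: [-0.002, 0.683, 0.73, 0.002]
force: [0.3, 9.0, -0.0]
width: 0.15
gripper_force: 4.3
```

```bash
sed -i 's/,((318,233,330,245),45)\]/]/' tilt2.py; python3 - <<'E'
from h import *
s=snap('scene','scene7'); w=snap('side','side7'); st=manip.get_state(); print(st['t'],st['position'],st['force'])
E
python3 tilt2.py 4 5 6 7
```

```text
9.5 [598.71385634  59.18144441  29.57257383] [-0.88173695  9.1607366  -0.01222167]
4 levelled 0.0170 yaw -0.0541 dx -4.0 dy -5.6 res [-0.4 -0.1 -0.4 -0.5  0.4 -0.3 -0.5  1.  -0.  -0.4 -0.4 -0.5 -0.1 -0.1
 -0.5 -0.3]
5 levelled 0.0411 yaw -0.0493 dx -4.1 dy -5.1 res [-0.4  0.7 -0.3 -0.5  0.4 -0.5 -0.1  1.  -0.   0.1 -0.5 -0.3 -0.1  0.1
 -0.9  0.1]
6 levelled 0.0446 yaw -0.0485 dx -4.2 dy -5.1 res [-0.4  0.9 -0.4 -0.5  0.3 -0.5  0.   1.   0.   0.2 -0.5 -0.2 -0.2  0.1
 -0.9  0.2]
7 levelled 0.0507 yaw -0.0490 dx -4.2 dy -5.1 res [-0.4  1.3 -0.3 -0.5  0.2 -0.6  0.1  1.1  0.1  0.2 -0.5 -0.2 -0.4  0.2
 -1.1  0.1]
```

Call:
step_arm --pt "-0.02 0 0 0 0 0" --pt "-0.04 0 0 0 0 0" --pt "-0.05 0 0 0 0 0" --pt "-0.05 0 0 0 0 0"

```text
t: 10.0
position: [599.0, 55.0, 29.6]
orientation: [-0.002, 0.683, 0.73, 0.002]
force: [-0.8, 8.7, -0.1]
width: 0.15
gripper_force: 5.0
```

```bash
python3 - <<'E'
from h import *
s=snap('scene','scene8'); w=snap('side','side8'); st=manip.get_state(); print(st['t'],st['position'],st['force'])
a=w['pixels'][110:270,260:420,::-1]; b=s['pixels'][110:270,240:400,::-1]
cv2.imwrite('pics/c8.png',cv2.resize(np.hstack([a,b]),(800,400),interpolation=cv2.INTER_CUBIC))
E
python3 tilt2.py 7 8
```

```text
10.1 [598.97809375  55.00109709  29.56808404] [-0.27556824  9.78784816  0.35031534]
7 levelled 0.0507 yaw -0.0490 dx -4.2 dy -5.1 res [-0.4  1.3 -0.3 -0.5  0.2 -0.6  0.1  1.1  0.1  0.2 -0.5 -0.2 -0.4  0.2
 -1.1  0.1]
8 levelled 0.0556 yaw -0.0494 dx -4.7 dy -5.0 res [-0.1  0.9 -0.3 -0.5  0.3 -0.8  0.2  0.8  0.9  0.5 -0.8 -0.2 -0.6  0.3
 -1.5  0.2]
```

View pics/c8.png

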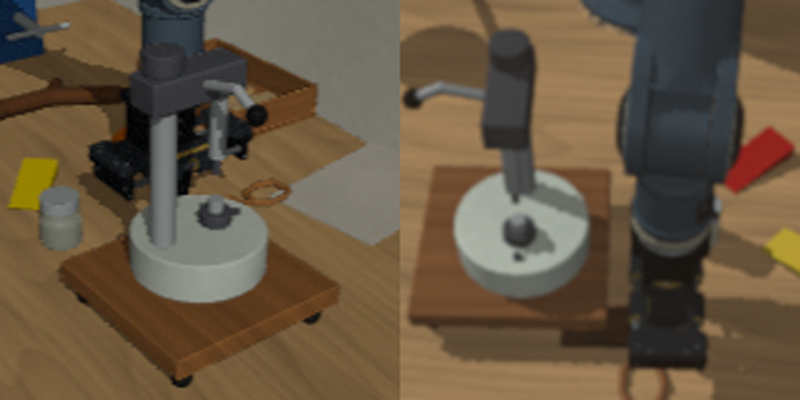

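Tilt is still changing, so I'll push a bit more and watch for the landing of the opposite foot, where tilt stops rising and the plinth starts to shift.

Call:
step_arm --pt "-0.02 0 0 0 0 0" --pt "-0.03 0 0 0 0 0" --pt "-0.04 0 0 0 0 0" --pt "-0.04 0 0 0 0 0"

```text
t: 10.6
position: [599.1, 53.4, 29.6]
orientation: [-0.003, 0.683, 0.731, 0.003]
force: [-0.2, 12.9, 0.8]
width: 0.152
gripper_force: 6.9
```

```bash
python3 - <<'E'
from h import *
s=snap('scene','scene9'); w=snap('side','side9'); st=manip.get_state(); print(st['t'],st['position'],st['force'])
E
python3 tilt2.py 8 9
python3 - <<'E'
from tilt import *
# absolute: column edge lines in side & scene at tag 9 vs tag 0: edges by gradient on rows
for cam,tag in (('side','0'),('side','9'),('scene','0'),('scene','9')):
    s=load(cam+tag); g=cv2.GaussianBlur(cv2.cvtColor(s['pixels'],cv2.COLOR_RGB2GRAY),(3,3),0).astype(float)
    if cam=='side':
        for v in range(160,205,8):
            row=g[v,312:345]; d=np.diff(row); print(cam,tag,v,'rise',312.5+np.argmax(d),'fall',312.5+np.argmin(d))
E
```

```text
10.7 [599.11161242  53.37932171  29.57897521] [-0.67181194 13.86753127  0.01477428]
8 levelled 0.0556 yaw -0.0494 dx -4.7 dy -5.0 res [-0.1  0.9 -0.3 -0.5  0.3 -0.8  0.2  0.8  0.9  0.5 -0.8 -0.2 -0.6  0.3
 -1.5  0.2]
9 levelled 0.0570 yaw -0.0497 dx -4.8 dy -5.0 res [-0.2  1.1 -0.3 -0.5  0.3 -0.9  0.3  0.8  0.8  0.4 -0.8 -0.2 -0.6  0.4
 -1.5  0.3]
side 0 160 rise 343.5 fall 319.5
side 0 168 rise 321.5 fall 329.5
side 0 176 rise 321.5 fall 343.5
side 0 184 rise 321.5 fall 329.5
side 0 192 rise 342.5 fall 337.5
side 0 200 rise 312.5 fall 319.5
side 9 160 rise 343.5 fall 330.5
side 9 168 rise 319.5 fall 330.5
side 9 176 rise 319.5 fall 329.5
side 9 184 rise 335.5 fall 330.5
side 9 192 rise 343.5 fall 339.5
side 9 200 rise 312.5 fall 317.5
```

The wedge stalled: the force jumped from 9 to 14 N and it moved only 1.6 mm for 4 mm commanded. So the opposite foot has landed, and the wedge position matches the geometry (heel about 66 mm from the foot). I'll retreat slowly, then lift away.

Call:
step_arm --pt "0.05 0 0 0 0 0" --pt "0.1 0 0 0 0 0" --pt "0.2 0 0 0 0 0" --pt "0.35 0 0 0 0 0" --pt "0.55 0 0 0 0 0" --pt "0.8 0 -0.1 0 0 0" --pt "0.9 0 -0.5 0 0 0" --pt "0.9 0 -1 0 0 0" --pt "0.9 0 -1 0 0 0"

```text
t: 11.82
position: [596.4, 137.4, 133.8]
orientation: [0.002, 0.684, 0.73, 0.004]
force: [0.7, 0.1, 0.1]
width: 0.149
gripper_force: 0.0
```

Call:
step_arm --pt "0.4 0 -0.3 0 0 0" --pt "0.8 0 -0.6 0 0 0" --pt "1 0 -0.8 0 0 0" --pt "1 0 -0.8 0 0 0"

```text
t: 12.32
position: [587.1, 238.3, 210.0]
orientation: [-0.0, 0.683, 0.731, 0.001]
force: [0.3, -0.6, -0.0]
width: 0.149
gripper_force: 0.0
```

```bash
python3 - <<'E'
from h import *
s=snap('scene','scene10'); w=snap('side','side10'); st=manip.get_state(); print(st['t'],st['position'],st['force'])
a=w['pixels'][110:270,260:420,::-1]; b=s['pixels'][110:270,240:400,::-1]
cv2.imwrite('pics/c10.png',cv2.resize(np.hstack([a,b]),(800,400),interpolation=cv2.INTER_CUBIC))
E
python3 tilt2.py 8 9 10
```

```text
12.425 [586.69476698 234.09582683 208.08757913] [ 0.48157712 -0.27531117 -0.7470738 ]
8 levelled 0.0556 yaw -0.0494 dx -4.7 dy -5.0 res [-0.1  0.9 -0.3 -0.5  0.3 -0.8  0.2  0.8  0.9  0.5 -0.8 -0.2 -0.6  0.3
 -1.5  0.2]
9 levelled 0.0570 yaw -0.0497 dx -4.8 dy -5.0 res [-0.2  1.1 -0.3 -0.5  0.3 -0.9  0.3  0.8  0.8  0.4 -0.8 -0.2 -0.6  0.4
 -1.5  0.3]
10 levelled 0.0547 yaw -0.0497 dx -4.4 dy -5.3 res [-0.   1.5 -0.5 -0.5  0.3 -0.8  0.   1.   0.4  0.9 -0.6 -0.1 -0.3  0.2
 -1.3  0.2]
```

View pics/c10.png

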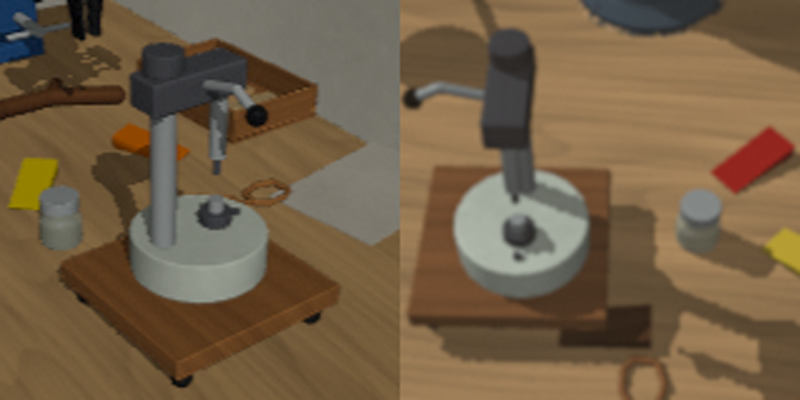

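Both checks agree. The force stall marks the landing, and the heel-to-foot distance is about 66 mm, against 67.7 mm ideal (within about 0.003 rad). The foot is about 3 mm off the wedge's centreline, and the arm is clear, so I'm handing in.

```bash
python3 -c "
from station import manip
print(manip.job_done())"
```

```text
the job is handed in; nothing more can be done
None
```

The wedge is under the short foot and the hand is clear. By my estimates the press stands level within about 0.003 rad, shifted about 7 mm and turned about 0.05 rad; the job is handed in, and no verdict was returned.

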